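# Top layer on the panel crib, then hold the clamp arm back

## Robot

A 6-joint arm with a two-finger parallel gripper is mounted at the origin on the work surface. World frame = base frame: x ahead of the robot, y to its left, z up, the work surface at z = 0. Lengths are in m, angles in rad, forces in N, time in s.
With the tool pointing down it reaches from about 0.375 to 0.925 m from the base axis. Payload 5.7 kg.
Tool frame: the origin (TCP) lies on the centre line of the jaws, within the pads' length; the fingertips stand 25 mm ahead of it and the grasp point (between the pads) lies 6 mm ahead of it (ctrl.tip_extent is the distance from the TCP to the fingertips, in m); z points along the fingers, y is the line along which they close (so a half turn about z gives the same grasp; the last joint's range is limited). The gripper opens to 85 mm and grips with 20 to 120 N. Pads are 22 mm wide; open, the fingers measure 114 mm over their backs; the gripper's body (76 mm by 85 mm) begins 54 mm behind the grasp point. The pads swing forward as they close: fully open they stand 13 mm farther back than shut.
Start: joints at [1.006, 0.359, 1.51, -0, 1.272, -0.115], TCP at [0.261, 0.54, 0.256] pointing down, gripper open.
Joint ranges: [-2.97, 2.97], [-1.01, 2.36], [0.21, 2.38], [-0.96, 4.11], [0.2, 2.71], [-2.98, 2.98]. Speed limits (rad/s): [2.39, 2.39, 3.14, 3.14, 3.14, 3.14].

## Interface

Orientations are given as a rotation vector (axis times angle).
In Python, from bench import ctrl gives the robot as it stands.
- The arm moves only by the tool move_arm, never from a script. Its argument "targets" is text: rows parted by semicolons, each of 7 numbers parted by spaces: the shift along the tool's x, y, z in units of 40 mm (1.0 is 40 mm), then the turn, a rotation vector about the tool's x, y, z in units of 5 degrees (1.0 is 5 degrees), then the closure, from 0 (fully open) to 1 (shut). In form: x y z wx wy wz gripper; .... A call has 1 to 5 rows; each row is the pose to reach, as a shift and turn from the pose commanded when the call began, along the tool's axes at that moment; what a row does not reach only later rows make up. A row lasts 1/12 s, in which the tool goes at most 41.7 mm and 7.16 degrees, less where a joint would pass 70% of its speed; a pose out of reach is approached as far as the arm can. A call with a gripper value outside its range is refused whole. The fingers move at their own pace and stop on an object; "newtons" is the grip in N (left out, the last holds). Time passes only in rows, so rows that repeat a pose let the fingers close. It gives the time, the measured TCP pose, the force, the opening and the grip force at its end, in the units of the state.
- ctrl.get_obs(): the state, without advancing time (a new reading comes with each control period).
- ctrl.snapshot(name): name is "side" or "top" or "wrist"; returns a dict with "img" (480x640x3 uint8, red, green, blue), "intrinsics" (3x3 intrinsics, pixels), "pose" (4x4, takes a point from camera to world coordinates); the wrist camera has in their place "tool_from_camera" (4x4, takes a point from camera to tool coordinates, whose origin is the TCP and whose axes are the flange's). Camera axes: x right, y up, looking along -z (the intrinsics and any distortion apply to the point x, -y, -z); pixel columns grow to the right and rows downward; lengths in m; the calibration is good to about 2 mm. A picture is of the moment at which its call begins: read the wrist's pose just before it. There is no depth.
- ctrl.finish_job(): hands the job in; it is judged then, once.
The state is a dict: "time_s": time; "joints": joint angles; "dq": joint speeds; "joint_torque": joint torques, N m; "eef_pos": TCP position; "eef_rot": TCP orientation; "ft_force": force on the tool from outside, world axes, zero at the start; "moment": the same for the moment, N m; "width": opening from 0.0 (shut) to 1.0 (fully open); "finger_force": force on a finger pad.
Only numpy, scipy, OpenCV 4.12 (cv2) and the standard library are available. Lean on these libraries where they do the work, as an engineer would, in place of code of your own. Each camera call takes 0.05 s, during which the arm holds its last target. There are 200 camera calls.

## Task

Get the glazing jig ready for a glass panel. Lay the two loose slats gently on top of the crib as its next layer, crosswise to the layer beneath, each centred squarely above one of the two bottom-layer slats, and let go of them. Then swing the sprung clamp arm outward, away from the crib, until it is hard against its stop, and finish with the fingers still holding it there (the spring swings it back if let go); leave the mug, the squeeze bottle and the flask where they stand.

Things in the scene. Friction and masses are not known exactly. Their poses are not given: they have to be found in the camera images.
- jig: fixed plywood board, 180 x 180 x 12 mm, with a fixed crib of 150 x 22 x 18 mm slats. Origin: centre of its underside, at table height. Bottom layer: two slats along y, at x = +45 and -45 mm. Second layer: two along x, at y = +45 and -45 mm; its top is 48 mm up. The new third layer: two along y, at x = +45 and -45 mm, y = 0, centres 57 mm up, one slat at each.
- slat_a_mid (a point): loose plain pine slat, one of the two; 150 x 22 x 18 mm (long, wide, thick), about 45 g, lying flat on the table at the start. This point is its centre, 9 mm above its underside; x runs along its length, z up. The two loose slats are identical and interchangeable.
- slat_b_mid (a point): loose plain pine slat, the other of the two; 150 x 22 x 18 mm (long, wide, thick), about 45 g, lying flat on the table at the start. This point is its centre, 9 mm above its underside; x runs along its length, z up. The two loose slats are identical and interchangeable.
- clamp_arm (a joint): turn of the sprung clamp arm about its upright pivot, beside the crib's +y side, rad. 0 = at rest, end near the crib; grows counterclockwise seen from above, outward, to the hard stop at 0.95. A spring drives it back: 3 N at the peg to start, 7.5 N at the stop. Arm: two level plates, 18 mm wide, 55 to 79 mm up; round base 104 mm across; two 80 mm high stop lugs 43 mm from the pivot.
- peg (a point): upright round steel peg on the clamp arm's end, 16 mm across, standing free from 79 to 123 mm above the table, over a rubber roller 28 mm across (60 to 74 mm up). This point is on its axis, 106 mm above the table; it moves with the arm on a circle of radius 110 mm about the pivot. x points outward along the arm, z up.
- pivot (a point): fixed point on the clamp arm's upright pivot axis, 106 mm above the table (level with peg); the pivot itself ends 90 mm above the table. x points along the arm as it lies at rest (joint 0).
- mug: white mug with brushes in it, a bystander, 80 mm across, 90 mm high, brushes up to 210 mm. Origin: centre of the underside.
- squeeze_bottle: white squeeze bottle, a bystander, 52 mm across, 165 mm high. Origin: centre of the underside.
- flask: red drinking flask, a bystander, 72 mm across, 225 mm high. Origin: centre of the underside.

How it is judged:
By the outcome, as a careful person would: the job done as asked, in the order asked, and still so for the second after the job is handed in, while the arm keeps its last pose, push and grip.
It also fails if it takes over 53 s, if anything falls off the work surface, if the arm or the gripper's body presses on something with over 40 N, if the wrist force passes 120 N, or if a joint passes its speed limit or range.

## Working session

There is one attempt and no reset: what is moved stays moved. The work goes in short steps, Python scripts to look and compute and a tool call to move; the robot and the scene stay as the last step left them, time stands still between calls to the robot, and variables do not carry over. Pictures are saved under pics/ and viewed, at most 10 in all, crops included, and the job is handed in when it is done.

Besides the shell and the picture viewer there is one more tool, called as name(argument=value, ...) on one line, values as JSON. move_arm: Moves the arm, as the interface text tells. Its arguments: {"type":"object","properties":{"targets":{"type":"string"},"newtons":{"type":"number"}},"required":["targets"]}

```bash
mkdir -p pics; ls; python3 - <<'E'
from bench import ctrl
import cv2,pickle
o=ctrl.get_obs();print(o)
for n in("top","side"):
    s=ctrl.snapshot(n);cv2.imwrite(f"pics/{n}0.png",s["img"][:,:,::-1]);pickle.dump(s,open(f"{n}0.pkl","wb"))
    print(n,s["intrinsics"],s["pose"],[k for k in s])
s=ctrl.snapshot("wrist");print(s["tool_from_camera"],s["intrinsics"])
E
```

```text
pics
{'time_s': 0.0, 'joints': array([ 1.00591969e+00,  3.59539271e-01,  1.51144607e+00,  1.83447338e-05,
        1.27250659e+00, -1.15108627e-01]), 'dq': array([-0.00053299,  0.00067131,  0.00094738,  0.00021331, -0.00025261,
        0.00029957]), 'joint_torque': array([ 3.73544972e-04, -5.27612829e+01, -2.78626263e+01, -1.40336906e-04,
        1.31186188e-02, -2.55473765e-06]), 'eef_pos': array([0.26051354, 0.53977919, 0.25542796]), 'eef_rot': array([-7.00417156e-01, -3.06185064e+00,  2.80284405e-03]), 'ft_force': array([-0.83106445, -0.59962527,  0.46932174]), 'moment': array([0.0077437 , 0.02569206, 0.00907947]), 'finger_force': 0.0, 'width': 0.998945723061382}
top [[540.63023425   0.         315.94930742]
 [  0.         540.63023425 240.57829777]
 [  0.           0.           1.        ]] [[ 0.02847102  0.98715194 -0.15722738  0.45512677]
 [-0.99957897  0.02723619 -0.01000321 -0.06280379]
 [-0.00559241  0.15744598  0.98751177  0.98378517]
 [ 0.          0.          0.          1.        ]] ['img', 'intrinsics', 'pose']
side [[464.85261246   0.         319.14007496]
 [  0.         464.85261246 239.28452913]
 [  0.           0.           1.        ]] [[ 9.11974109e-01  2.99288017e-01 -2.80588502e-01  3.60159007e-01]
 [-4.10247694e-01  6.64924943e-01 -6.24156750e-01 -5.24436091e-01]
 [-2.32341673e-04  6.84325582e-01  7.29176552e-01  6.62944481e-01]
 [ 0.00000000e+00  0.00000000e+00  0.00000000e+00  1.00000000e+00]] ['img', 'intrinsics', 'pose']
[[-1.64324946e-04  9.64504603e-01  2.64065985e-01  6.62022821e-02]
 [ 9.99999980e-01  1.27479327e-04  1.56667451e-04 -9.65686606e-04]
 [ 1.17443523e-04  2.64066006e-01 -9.64504604e-01 -1.18537885e-01]
 [ 0.00000000e+00  0.00000000e+00  0.00000000e+00  1.00000000e+00]] [[383.55412536   0.         319.52488474]
 [  0.         383.55412536 240.05381057]
 [  0.           0.           1.        ]]
```

View pics/top0.png

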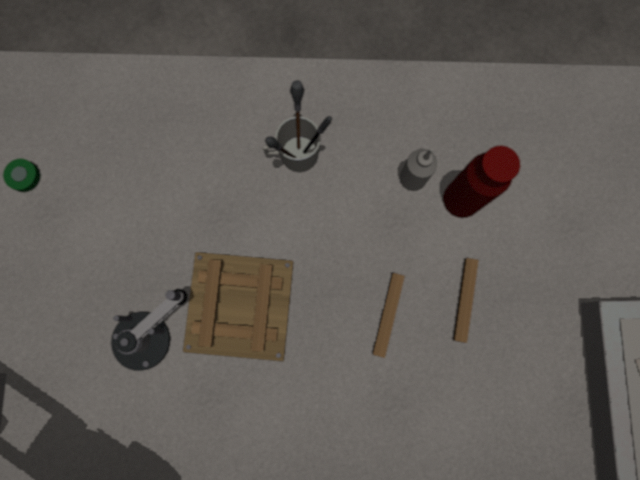

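View pics/side0.png

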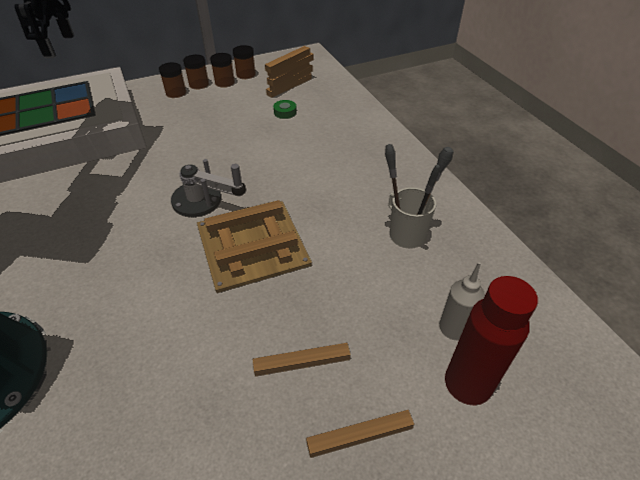

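Top view: jig at about (240,305), loose slats at (388,315) and (466,300), pivot at (125,342), peg at (180,296). The side view agrees: the crib's upper slats run along world x, so the new slats go along world y.

```bash
cat > h.py <<'E'
import numpy as np,cv2,pickle
from scipy.spatial.transform import Rotation as R
def ray(s,px,T=None):
    T=s["pose"] if T is None else T
    K=s["intrinsics"];px=np.atleast_2d(np.float64(px))
    d=np.c_[(px[:,0]-K[0,2])/K[0,0],-(px[:,1]-K[1,2])/K[1,1],-np.ones(len(px))]@T[:3,:3].T
    return T[:3,3],d
def cast(s,px,z,T=None):
    c,d=ray(s,px,T);return c+d*((z-c[2])/d[:,2])[:,None]
def proj(s,P,T=None):
    T=s["pose"] if T is None else T;K=s["intrinsics"]
    p=(np.atleast_2d(P)-T[:3,3])@T[:3,:3]
    return np.c_[K[0,2]+K[0,0]*p[:,0]/-p[:,2],K[1,2]-K[1,1]*p[:,1]/-p[:,2]]
def tri(s1,p1,s2,p2):
    c1,d1=ray(s1,p1);c2,d2=ray(s2,p2);d1=d1[0];d2=d2[0]
    t=np.linalg.lstsq(np.c_[d1,-d2],c2-c1,rcond=None)[0];a=c1+d1*t[0];b=c2+d2*t[1]
    return (a+b)/2,np.linalg.norm(a-b)
def wood(img,smin=70,vmin=60):
    h=cv2.cvtColor(img,cv2.COLOR_RGB2HSV)
    return ((h[...,0]>6)&(h[...,0]<25)&(h[...,1]>smin)&(h[...,2]>vmin)).astype(np.uint8)*255
E
python3 - <<'E'
from h import *
s=pickle.load(open("top0.pkl","rb"));im=s["img"]
m=wood(im);cs,_=cv2.findContours(m,0,1)
for c in cs:
    if cv2.contourArea(c)<300: continue
    r=cv2.minAreaRect(c);b=cv2.boxPoints(r)
    z=.012 if cv2.contourArea(c)>5000 else .018
    P=cast(s,b,z);print(r,cv2.contourArea(c),"\n",P.round(4)[:,:2].tolist(),P.mean(0).round(4))
    print("sides",[np.linalg.norm(P[i]-P[i-1]).round(4) for i in range(4)])
h=cv2.cvtColor(im,cv2.COLOR_RGB2HSV)
print(h[315,380:398].tolist());print(im[300,455:478].tolist())
a=cv2.resize(im[235:385,90:300],None,fx=3.8,fy=3.8,interpolation=2)
cv2.imwrite("pics/c1.png",cv2.convertScaleAbs(a,alpha=1.6)[:,:,::-1])
E
```

```text
((388.1764831542969, 314.79412841796875), (12.854386329650879, 84.40239715576172), 14.03624439239502) 967.5 
 [[0.4104, -0.1563], [0.5552, -0.1911], [0.5502, -0.2134], [0.4057, -0.1781]] [ 0.4804 -0.1847  0.018 ]
sides [np.float64(0.0223), np.float64(0.1489), np.float64(0.0229), np.float64(0.1487)]
((466.1700439453125, 299.8100280761719), (12.445077896118164, 83.58000946044922), 8.130102157592773) 932.0 
 [[0.4384, -0.3004], [0.5854, -0.3233], [0.5829, -0.3454], [0.436, -0.3219]] [ 0.5107 -0.3228  0.018 ]
sides [np.float64(0.0217), np.float64(0.1488), np.float64(0.0222), np.float64(0.1487)]
((237.78318786621094, 305.97967529296875), (101.05686950683594, 100.74573516845703), 5.355824947357178) 9762.0 
 [[0.4053, 0.1764], [0.5843, 0.1713], [0.5721, -0.0121], [0.3942, -0.0018]] [0.489  0.0834 0.012 ]
sides [np.float64(0.1785), np.float64(0.179), np.float64(0.1838), np.float64(0.1782)]
[[15, 24, 86], [15, 41, 62], [14, 104, 66], [16, 111, 85], [16, 119, 94], [16, 120, 98], [16, 118, 97], [16, 116, 99], [15, 120, 100], [16, 115, 102], [16, 118, 102], [15, 119, 101], [16, 119, 101], [16, 113, 104], [15, 93, 102], [15, 54, 104], [18, 29, 106], [15, 19, 108]]
[[105, 102, 97], [102, 98, 93], [83, 79, 76], [55, 51, 48], [44, 36, 27], [64, 50, 35], [83, 64, 44], [93, 73, 51], [95, 74, 50], [97, 76, 53], [98, 76, 53], [99, 77, 55], [101, 80, 55], [101, 79, 55], [99, 76, 52], [99, 77, 53], [101, 79, 56], [102, 85, 67], [104, 94, 85], [107, 102, 96], [106, 104, 99], [108, 104, 100], [107, 104, 99]]
```

View pics/c1.png

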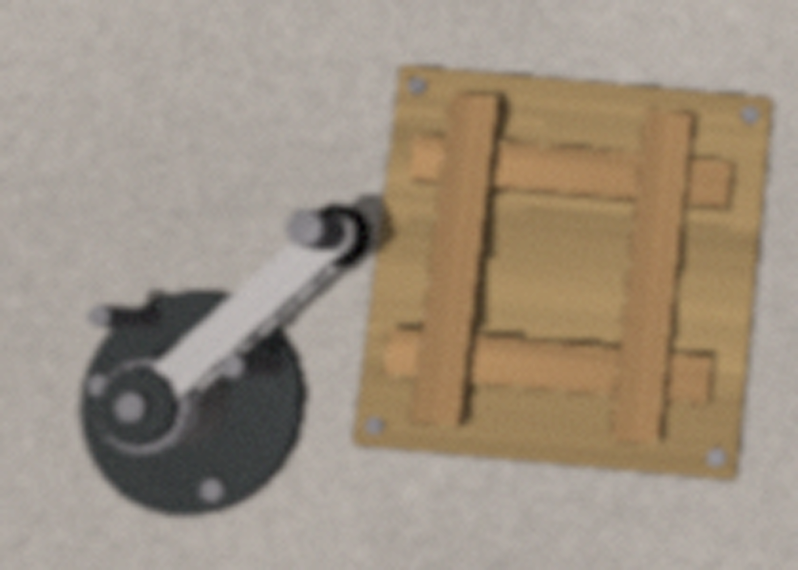

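The crop (scale 3.8, offset (90,235)) shows the board corners, the top edges of the second-layer slats, the peg top at crop (312,228) and the pivot top at crop (130,407). Next I turn these into poses.

```bash
python3 - <<'E'
from h import *
from bench import ctrl
print("tip",ctrl.tip_extent)
s=pickle.load(open("top0.pkl","rb"));im=s["img"]
f=lambda p:np.array(p)/3.8+[90,235]
def fit(P,M): # 2D rigid M->P
    mp,mm=P.mean(0),M.mean(0);U,_,V=np.linalg.svd((M-mm).T@(P-mp));r=(U@V).T
    return mp-r@mm,np.degrees(np.arctan2(r[1,0],r[0,0])),np.linalg.norm((M@r.T+mp-r@mm)-P,axis=1)
B=cast(s,f([(400,66),(771,97),(737,478),(354,445)]),.012)[:,:2]
print("board",fit(B,np.array([(90,90),(90,-90),(-90,-90),(-90,90)])/1e3))
C=cast(s,f([(463,93),(502,94),(460,425),(413,420),(648,112),(693,112),(662,440),(614,437)]),.048)[:,:2]
print("crib",fit(C,np.array([(75,56),(75,34),(-75,34),(-75,56),(75,-34),(75,-56),(-75,-56),(-75,-34)])/1e3))
peg=cast(s,f([312,228]),.123)[0];piv=cast(s,f([130,407]),.09)[0]
print("peg",peg,"piv",piv,np.linalg.norm((peg-piv)[:2]),np.degrees(np.arctan2(*(peg-piv)[[1,0]])))
print("base",cast(s,f([193,403]),.0)[0])
print("flask",cast(s,[(464,203)],0),"mug",cast(s,[(298,140)],.09),"bottle",cast(s,[(418,178)],0))
o=ctrl.get_obs();print(o["eef_pos"],R.from_rotvec(o["eef_rot"]).as_matrix().round(3))
E
```

```text
tip 0.025
board (array([0.48819576, 0.08151484]), np.float64(-3.1665973236999942), array([0.00125245, 0.00139307, 0.00112293, 0.00114194]))
crib (array([0.48873045, 0.08008776]), np.float64(-3.758129927035737), array([0.00402046, 0.00028095, 0.00093708, 0.00028686, 0.00213188,
       0.00204448, 0.00199014, 0.00131767]))
peg [0.4983279  0.17193758 0.123     ] piv [0.42144698 0.25364293 0.09      ] 0.11218930793633555 -46.74248542408448
base [0.42075992 0.25589387 0.        ]
flask [[ 0.69012431 -0.32616255  0.        ]] mug [[ 0.77226044 -0.01778316  0.09      ]] bottle [[ 0.73582731 -0.24076255  0.        ]]
[0.26061189 0.53990965 0.25562019] [[-0.901  0.435 -0.001]
 [ 0.435  0.901 -0.001]
 [ 0.    -0.001 -1.   ]]
```

```bash
cat >> h.py <<'E'
def goalR(psi):
    p=np.radians(psi);return np.array([[-np.sin(p),np.cos(p),0],[np.cos(p),np.sin(p),0],[0,0,-1.]])
def plan(goals,o=None):
    from bench import ctrl
    o=o or ctrl.get_obs();R0=R.from_rotvec(o["eef_rot"]).as_matrix();p=o["eef_pos"]
    print("t",round(o["time_s"],2),"at",p.round(4),"psi",np.degrees(np.arctan2(R0[1,1],R0[0,1])).round(2),"w",round(o["width"],3),"F",o["ft_force"].round(1),"ff",round(o["finger_force"],1))
    for g in goals: # each relative to the pose before it
        G=goalR(g[3]);print(g,"->",(R0.T@(np.array(g[:3])-p)/.04).round(3),(R.from_matrix(R0.T@G).as_rotvec(degrees=True)/5).round(2))
        R0,p=G,np.array(g[:3])
E
python3 - <<'E'
from h import *
plan([(.47,.12,.25,76.5)])
E
```

```text
t 0.15 at [0.2606 0.5399 0.2556] psi 64.23 w 0.999 F [ 0.1  0.7 -1.2] ff 0.0
(0.47, 0.12, 0.25, 76.5) -> [-9.278 -7.177  0.15 ] [-0.02 -0.   -2.45]
```

move_arm(targets="-0.6 -0.48 0 0 0 -0.5 0; -1.24 -0.96 0 0 0 -1 0; -1.86 -1.44 0.03 0 0 -1.5 0; -2.48 -1.92 0.05 0 0 -2 0; -3.09 -2.39 0.05 0 0 -2.45 0")

```text
time_s: 0.57
eef_pos: [0.3307, 0.3989, 0.2538]
eef_rot: [-0.366, -3.12, 0.001]
ft_force: [-0.3, -0.3, 0.1]
width: 0.996
finger_force: 0.0
```

move_arm(targets="-0.5 -0.6 0.01 0 0 0 0; -1 -1.2 0.02 0 0 0 0; -1.5 -1.8 0.03 0 0 0 0; -2 -2.4 0.04 0 0 0 0; -2.51 -3 0.05 0 0 0 0")

```text
time_s: 0.98
eef_pos: [0.4003, 0.2588, 0.2522]
eef_rot: [-0.37, -3.119, 0.0]
ft_force: [1.0, 0.4, -0.3]
width: 0.999
finger_force: 0.0
```

move_arm(targets="-0.6 -0.72 0.01 0 0 0 0; -1.2 -1.44 0.02 0 0 0 0; -1.8 -2.16 0.03 0 0 0 0; -2.3 -2.75 0.04 0 0 0 0; -2.51 -3 0.05 0 0 0 0")

```text
time_s: 1.4
eef_pos: [0.4714, 0.1168, 0.2503]
eef_rot: [0.373, 3.118, -0.002]
ft_force: [-0.1, -0.2, 0.3]
width: 1.004
finger_force: 0.0
```

```bash
python3 - <<'E'
from h import *
from bench import ctrl
plan([(.4804,-.1847,.15,76.5)])
o=ctrl.get_obs();s=ctrl.snapshot("wrist")
T=np.eye(4);T[:3,:3]=R.from_rotvec(o["eef_rot"]).as_matrix();T[:3,3]=o["eef_pos"];T=T@s["tool_from_camera"]
s["pose"]=T;pickle.dump(s,open("w1.pkl","wb"))
im=cv2.convertScaleAbs(s["img"],alpha=1.6).copy()
a=np.radians(-3.4);r=np.array([[np.cos(a),-np.sin(a)],[np.sin(a),np.cos(a)]])
for q,z in [((90,90),.012),((90,-90),.012),((-90,-90),.012),((-90,90),.012),((75,56),.048),((75,-56),.048),((-75,56),.048),((-75,-56),.048)]:
    w=[.4885,.081]+r@np.array(q)/1e3;u=proj(s,[*w,z])[0];print(q,u.round(1));cv2.circle(im,tuple(int(v) for v in u),2,(0,0,255),-1)
for P in [(.4983,.1719,.123),(.4214,.2536,.09)]:
    u=proj(s,P)[0];print(u.round(1));cv2.circle(im,tuple(int(v) for v in u),2,(0,0,255),-1)
cv2.imwrite("pics/w1.png",cv2.resize(im,(800,600))[:,:,::-1])
E
```

```text
t 1.4 at [0.4714 0.1168 0.2503] psi 76.34 w 1.004 F [-0.1 -0.2  0.3] ff 0.0
(0.4804, -0.1847, 0.15, 76.5) -> [-1.995 -7.269  2.518] [-0.01  0.01 -0.03]
(90, 90) [394.  303.1]
(90, -90) [220.9 331.6]
(-90, -90) [172.4 156.3]
(-90, 90) [368.1 119.4]
(75, 56) [362.3 311. ]
(75, -56) [242.8 330.6]
(-75, 56) [334.7 144.6]
(-75, -56) [201.  169.5]
[410.4 257.4]
[496.8 113. ]
```

View pics/w1.png

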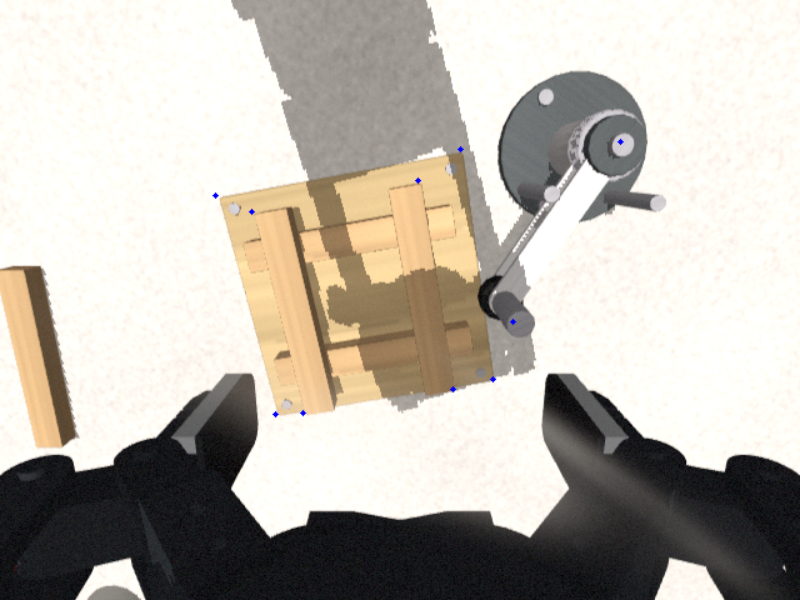

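The jig, pivot and peg projections land within 7 px (view scale, about 4 mm) of what the picture shows. The peg top is at (520,322), and I read the crib corners by eye to refit.

```bash
python3 - <<'E'
from h import *
s=pickle.load(open("w1.pkl","rb"));t=pickle.load(open("top0.pkl","rb"))
def fit(P,M):
    mp,mm=P.mean(0),M.mean(0);U,_,V=np.linalg.svd((M-mm).T@(P-mp));r=(U@V).T
    return mp-r@mm,np.degrees(np.arctan2(r[1,0],r[0,0])),(1e3*((M@r.T+mp-r@mm)-P)).round(1).tolist()
v=lambda p:np.array(p)/1.25
print(fit(cast(s,v([(493,379),(275,414),(221,199),(463,151)]),.012)[:,:2],np.array([(90,90),(90,-90),(-90,-90),(-90,90)])/1e3))
print(fit(cast(s,v([(258,213),(289,208),(334,409),(304,413),(389,190),(418,185),(452,391),(424,395)]),.048)[:,:2],
 np.array([(-75,-56),(-75,-34),(75,-34),(75,-56),(-75,34),(-75,56),(75,56),(75,34)])/1e3))
f=lambda p:np.array(p)/3.8+[90,235]
for a,b,z in [((312,228),(520,322),.123),((130,407),(622,145),.09)]:
    print(tri(t,f(a),s,v(b)),cast(s,v(b),z))
# slat A near corners
E
```

```text
(array([0.48964282, 0.08209513]), np.float64(-3.766180778416233), [[1.5, 0.1], [1.2, 1.3], [-2.8, -1.3], [0.1, -0.1]])
(array([0.49004   , 0.08212855]), np.float64(-4.132614021094621), [[-0.9, -2.0], [-1.0, -0.9], [0.4, -0.8], [0.9, -0.2], [-0.5, 0.1], [-0.2, 2.9], [0.6, 1.1], [0.7, -0.2]])
(array([0.49885849, 0.1738829 , 0.12246383]), np.float64(0.0036018485799056083)) [[0.49931656 0.17554117 0.123     ]]
(array([0.42231789, 0.24825826, 0.10393305]), np.float64(0.001090083281747023)) [[0.42349873 0.25390383 0.09      ]]
```

move_arm(targets="-0.4 -1 0.1 0 0 0 0; -0.7 -2 0.3 0 0 0 0; -0.9 -3 0.5 0 0 0 0; -1 -4 0.8 0 0 0 0; -1 -5 1 0 0 0 0")

```text
time_s: 1.87
eef_pos: [0.4624, -0.0833, 0.2101]
eef_rot: [0.369, 3.119, 0.0]
ft_force: [0.8, -0.2, -0.6]
width: 1.002
finger_force: 0.0
```

move_arm(targets="-0.2 -0.6 0.1 0 0 0 0; -0.4 -1.2 0.2 0 0 0 0; -0.7 -1.8 0.2 0 0 0 0; -1 -2.27 0.3 0 0 0 0; -1 -2.27 0.4 0 0 0 0")

```text
time_s: 2.28
eef_pos: [0.4821, -0.1834, 0.1949]
eef_rot: [0.373, 3.116, -0.004]
ft_force: [1.9, 0.2, 0.2]
width: 1.003
finger_force: 0.0
```

```bash
cat >> h.py <<'E'
def wsnap():
    from bench import ctrl
    o=ctrl.get_obs();s=ctrl.snapshot("wrist");T=np.eye(4);T[:3,:3]=R.from_rotvec(o["eef_rot"]).as_matrix();T[:3,3]=o["eef_pos"]
    s["pose"]=T@s["tool_from_camera"];return s
def slats(s,z,smin=70,vmin=70):
    for c in cv2.findContours(wood(s["img"],smin,vmin),0,1)[0]:
        if cv2.contourArea(c)<1500: continue
        P=cast(s,c[:,0],z)[:,:2];r=cv2.minAreaRect(np.float32(P*1e3));b=cv2.boxPoints(r)
        x,y,w,h=cv2.boundingRect(c);e=[b[1]-b[0],b[2]-b[1]];e=e[0] if r[1][0]==max(r[1]) and np.linalg.norm(e[0])>np.linalg.norm(e[1]) else max(e,key=np.linalg.norm)
        print("slat c",np.round(r[0],1),"size",np.round(r[1],1),"heading",np.degrees(np.arctan2(e[1],e[0])).round(1),"px",(x,y,w,h))
E
python3 - <<'E'
from h import *
s=wsnap();slats(s,.018);slats(s,.018,90,110)
plan([(.4804,-.1847,.07,76.5)])
cv2.imwrite("pics/w2.png",s["img"][:,:,::-1])
E
```

```text
slat c [ 483.3 -319.5] size [22.  95.8] heading -9.0 px (134, 203, 46, 114)
slat c [ 481.4 -186.3] size [ 21.8 148.7] heading -13.5 px (303, 123, 30, 186)
slat c [486.9  26.1] size [ 75.6 178.9] heading -3.3 px (540, 27, 100, 250)
slat c [ 483.7 -319.8] size [21.1 93.1] heading -9.0 px (135, 206, 44, 110)
slat c [ 443.3 -177.5] size [20.9 70.7] heading -13.7 px (303, 123, 29, 95)
slat c [487.   26.2] size [ 74.7 178.4] heading -3.1 px (542, 29, 98, 247)
t 2.33 at [ 0.4803 -0.181   0.1938] psi 76.34 w 0.996 F [-0.6 -0.4 -0.3] ff 0.0
(0.4804, -0.1847, 0.07, 76.5) -> [-0.024 -0.089  3.094] [-0.   -0.   -0.03]
```

View pics/w2.png

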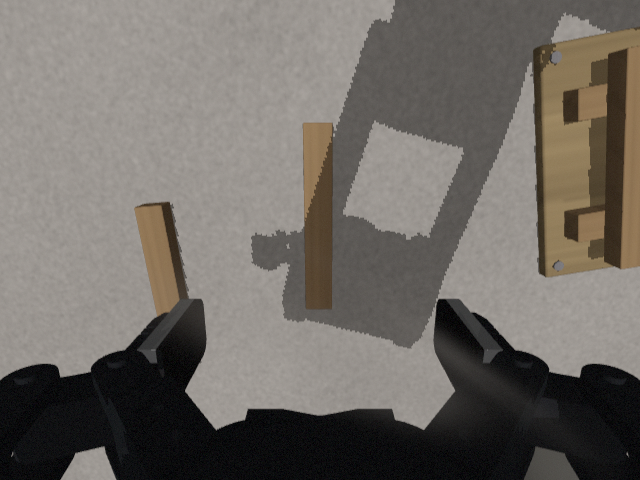

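The slat lies under the jaws, aligned with the tool's x axis (x 303–333, y 123–309). The wrist and top views agree within 2 mm.

move_arm(targets="-0.04 -0.1 0.8 0 0 -0.03 0; -0.04 -0.1 1.7 0 0 -0.03 0; -0.04 -0.1 2.6 0 0 -0.03 0.3; -0.04 -0.1 3.2 0 0 -0.03 0.4; -0.04 -0.1 3.4 0 0 -0.03 0.4", newtons=30)

```text
time_s: 2.75
eef_pos: [0.4775, -0.1811, 0.0554]
eef_rot: [-0.364, -3.114, -0.005]
ft_force: [-0.7, 0.6, -0.3]
width: 0.611
finger_force: 0.0
```

move_arm(targets="0 0 0.3 0 0 0 0.4; 0 0 0.6 0 0 0 0.4; 0 0 0.73 0 0 0 0.4; 0 0 0.73 0 0 0 0.5; 0 0 0.73 0 0 0 0.5")

```text
time_s: 3.17
eef_pos: [0.4807, -0.1835, 0.0301]
eef_rot: [0.365, 3.12, -0.0]
ft_force: [-0.6, 1.3, 0.6]
width: 0.503
finger_force: 0.0
```

move_arm(targets="0 0 0 0 0 0 1; 0 0 0 0 0 0 1; 0 0 0 0 0 0 1; 0 0 0 0 0 0 1; 0 0 0 0 0 0 1")

```text
time_s: 3.58
eef_pos: [0.4812, -0.1842, 0.0305]
eef_rot: [0.366, 3.119, -0.001]
ft_force: [0.3, 0.4, 6.8]
width: 0.248
finger_force: 30.2
```

move_arm(targets="0 0 -0.4 0 0 0 1; 0 0 -1.2 0 0 0 1; 0 0 -2.1 0 0 0 1; 0 0 -2.8 0 0 0 1; 0 0 -3 0 0 0 1")

```text
time_s: 4.0
eef_pos: [0.4828, -0.1852, 0.1541]
eef_rot: [0.365, 3.113, -0.005]
ft_force: [-0.3, -0.1, -0.3]
width: 0.249
finger_force: 29.6
```

```bash
python3 - <<'E'
from h import *
plan([(.50,-.02,.15,40),(.5339,.0788,.15,10),(.5339,.0788,.15,-3.5)])
E
```

```text
t 4.0 at [ 0.4828 -0.1852  0.1541] psi 76.63 w 0.249 F [-0.3 -0.1 -0.3] ff 29.6
(0.5, -0.02, 0.15, 40) -> [0.538 4.117 0.089] [0.   0.09 7.33]
(0.5339, 0.0788, 0.15, 10) -> [1.347 2.237 0.   ] [0. 0. 6.]
(0.5339, 0.0788, 0.15, -3.5) -> [0. 0. 0.] [0.  0.  2.7]
```

move_arm(targets="0.1 0.6 0 0 0 1.4 1; 0.2 1.5 0.02 0 0 2.8 1; 0.35 2.4 0.04 0 0 4.2 1; 0.45 3.3 0.06 0 0 5.6 1; 0.54 4.12 0.09 0 0 7 1")

```text
time_s: 4.42
eef_pos: [0.4968, -0.0201, 0.1458]
eef_rot: [-1.254, -2.88, 0.0]
ft_force: [0.1, -0.8, 0.4]
width: 0.248
finger_force: 29.6
```

move_arm(targets="0.34 0.6 0 0 0 1.3 1; 0.7 1.2 0 0 0 2.6 1; 1 1.7 0 0 0 3.9 1; 1.25 2.1 0 0 0 5.2 1; 1.35 2.24 0 0 0 6.3 1")

```text
time_s: 4.83
eef_pos: [0.5259, 0.0816, 0.1457]
eef_rot: [-1.986, -2.434, -0.001]
ft_force: [0.2, 0.3, -0.2]
width: 0.25
finger_force: 29.6
```

move_arm(targets="0 0 0 0 0 1 1; 0 0 0 0 0 2 1; 0 0 0 0 0 2.7 1; 0 0 0 0 0 2.7 1; 0 0 0 0 0 2.7 1")

```text
time_s: 5.25
eef_pos: [0.5252, 0.0791, 0.1456]
eef_rot: [-2.252, -2.19, 0.001]
ft_force: [-0.1, 0.1, 0.1]
width: 0.247
finger_force: 29.6
```

```bash
python3 - <<'E'
from h import *
plan([(.5339,.0788,.085,-3.5),(.5339,.0788,.077,-3.5)])
s=wsnap();cv2.imwrite("pics/w3.png",cv2.convertScaleAbs(s["img"],alpha=1.5)[:,:,::-1]);pickle.dump(s,open("w3.pkl","wb"))
plan([])
E
```

```text
t 5.25 at [0.5252 0.0791 0.1456] psi -1.59 w 0.247 F [-0.1  0.1  0.1] ff 29.6
(0.5339, 0.0788, 0.085, -3.5) -> [-1.000e-03  2.200e-01  1.516e+00] [-0.01  0.    0.38]
(0.5339, 0.0788, 0.077, -3.5) -> [0.  0.  0.2] [0. 0. 0.]
t 5.3 at [0.5252 0.0791 0.1457] psi -1.59 w 0.247 F [-0.5 -0.6 -0.4] ff 29.6
```

View pics/w3.png

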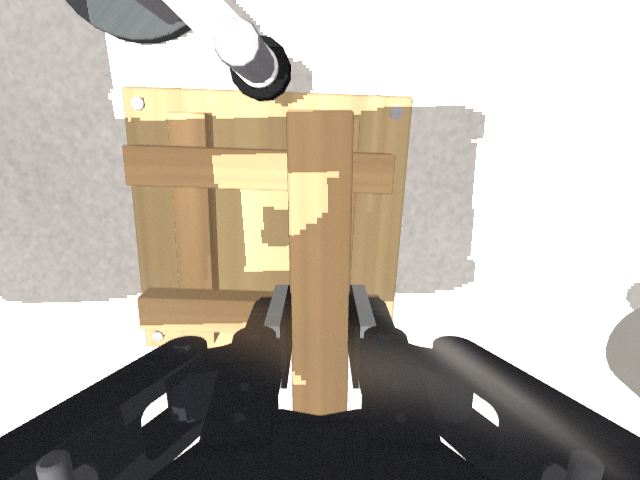

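The slat sits square in the jaws (columns 288–353, rows 111–410), and the second-layer slat ends are at (124,146) and (393,154). I check the grip offset and jig x from these.

```bash
python3 - <<'E'
from h import *
s=pickle.load(open("w3.pkl","rb"))
print("held ends",cast(s,[(289,111),(353,111),(292,411),(349,410)],.1345).round(4))
P=cast(s,[(124,146),(125,184),(393,193),(393,154)],.048);print("y45 slat",P.round(4),P.mean(0).round(4))
B=cast(s,[(124,88),(411,97)],.012);print("board",B.round(4),B.mean(0).round(4),np.linalg.norm(B[1]-B[0]),np.degrees(np.arctan2(*(B[1]-B[0])[[1,0]])))
T=cast(s,[(287,111),(353,111)],.1345)
for c,y in((.489,.0815),):
  a=np.radians(-3.5)
  print("exp y45 slat ctr",[c-.045*np.sin(a),y+.045*np.cos(a)],"board edge ctr",[c-.09*np.sin(a),y+.09*np.cos(a)])
E
```

```text
held ends [[0.5174 0.1524 0.1345]
 [0.538  0.1518 0.1345]
 [0.5131 0.0388 0.1345]
 [0.5358 0.0386 0.1345]]
y45 slat [[0.4198 0.1419 0.048 ]
 [0.417  0.1212 0.048 ]
 [0.5677 0.1119 0.048 ]
 [0.5672 0.1335 0.048 ]] [0.4929 0.1271 0.048 ]
board [[0.4076 0.1759 0.012 ]
 [0.5842 0.1658 0.012 ]] [0.4959 0.1709 0.012 ] 0.17689866176580582 -3.2867446627681645
exp y45 slat ctr [np.float64(0.49174718427906855), np.float64(0.12641606592898402)] board edge ctr [np.float64(0.4944943685581371), np.float64(0.17133213185796803)]
```

move_arm(targets="0.05 0.23 0.2 0 0 0.38 1; 0.05 0.23 0.6 0 0 0.38 1; 0.05 0.23 1 0 0 0.38 1; 0.05 0.23 1.3 0 0 0.38 1; 0.05 0.23 1.4 0 0 0.38 1")

```text
time_s: 5.72
eef_pos: [0.5335, 0.0807, 0.0882]
eef_rot: [-2.287, -2.151, 0.004]
ft_force: [-0.2, -0.3, -0.3]
width: 0.25
finger_force: 29.6
```

```bash
python3 - <<'E'
from h import *
s=wsnap()
plan([(.5344,.081,.080,-3.45)])
E
```

```text
t 5.77 at [0.5335 0.0807 0.0883] psi -3.54 w 0.247 F [-1.  -0.4 -1.2] ff 29.6
(0.5344, 0.081, 0.08, -3.45) -> [0.009 0.022 0.207] [-0.04  0.   -0.02]
```

move_arm(targets="0.01 0.02 0.06 0 0 0 1; 0.01 0.02 0.12 0 0 0 1; 0.01 0.02 0.17 0 0 0 1; 0.01 0.02 0.2 0 0 0 1; 0.01 0.02 0.2 0 0 0 1")

```text
time_s: 6.18
eef_pos: [0.5357, 0.0812, 0.0821]
eef_rot: [2.29, 2.151, 0.0]
ft_force: [-0.3, 0.2, -1.4]
width: 0.247
finger_force: 29.6
```

move_arm(targets="0 0 0.02 0 0 0 1; 0 0 0.03 0 0 0 1; 0 0 0.04 0 0 0 1; 0 0 0.05 0 0 0 1; 0 0 0.05 0 0 0 1")

```text
time_s: 6.6
eef_pos: [0.5356, 0.0812, 0.0799]
eef_rot: [2.29, 2.151, -0.0]
ft_force: [-0.3, 0.7, -0.7]
width: 0.248
finger_force: 29.6
```

move_arm(targets="0 -0.02 0.01 0 0 0 1; 0 -0.02 0.02 0 0 0 1; 0 -0.02 0.03 0 0 0 1; 0 -0.02 0.03 0 0 0 1")

```text
time_s: 6.93
eef_pos: [0.5347, 0.0813, 0.0787]
eef_rot: [-2.29, -2.151, 0.0]
ft_force: [0.5, -0.7, -1.3]
width: 0.248
finger_force: 29.6
```

move_arm(targets="0 0 0.01 0 0 0 1; 0 0 0.02 0 0 0 1; 0 0 0.02 0 0 0 1; 0 0 0.02 0 0 0 1")

```text
time_s: 7.27
eef_pos: [0.5348, 0.0813, 0.0786]
eef_rot: [2.29, 2.151, -0.0]
ft_force: [-1.0, 1.0, 6.1]
width: 0.248
finger_force: 30.4
```

move_arm(targets="0 0 0 0 0 0 0.7; 0 0 0 0 0 0 0.65; 0 0 0 0 0 0 0.5; 0 0 0 0 0 0 0.4; 0 0 0 0 0 0 0.4")

```text
time_s: 7.68
eef_pos: [0.5348, 0.0812, 0.0778]
eef_rot: [-2.29, -2.15, 0.0]
ft_force: [-1.1, -0.5, 0.5]
width: 0.603
finger_force: 0.0
```

move_arm(targets="0 0 -0.4 0 0 0 0.4; 0 0 -1 0 0 0 0.3; 0 0 -1.8 0 0 0 0; 0 0 -2.6 0 0 0 0; 0 0 -3.1 0 0 0 0")

```text
time_s: 8.1
eef_pos: [0.5358, 0.0813, 0.2048]
eef_rot: [2.289, 2.149, 0.003]
ft_force: [0.9, -0.1, 0.8]
width: 1.002
finger_force: 0.0
```

```bash
python3 - <<'E'
from h import *
s=wsnap();plan([(.5,-.1,.2,30),(.50,-.27,.2,65),(.5107,-.3228,.12,81)])
cv2.imwrite("pics/w4.png",cv2.convertScaleAbs(s["img"],alpha=1.5)[:,:,::-1]);pickle.dump(s,open("w4.pkl","wb"))
E
```

```text
t 8.15 at [0.5378 0.0814 0.2079] psi -3.59 w 0.997 F [0.7 0.4 3.3] ff 0.0
(0.5, -0.1, 0.2, 30) -> [-4.586 -0.661  0.189] [ 0.09  0.02 -6.72]
(0.5, -0.27, 0.2, 65) -> [-3.681 -2.125  0.   ] [ 0.  0. -7.]
(0.5107, -0.3228, 0.12, 81) -> [-0.8   -1.083  2.   ] [ 0.   0.  -3.2]
```

View pics/w4.png

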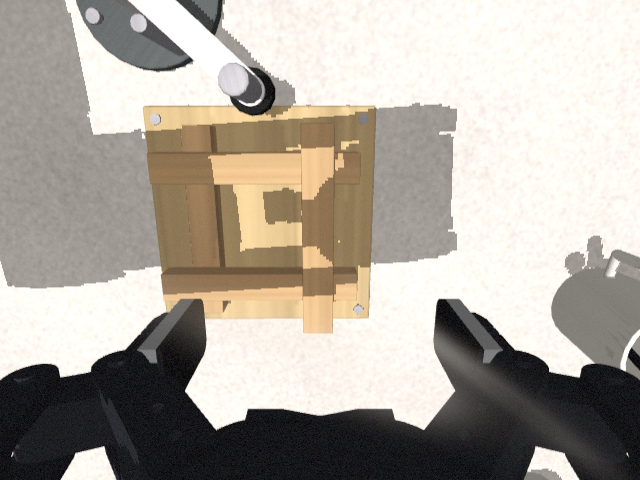

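The slat rests on the crib, top face about (302–334, 124–333). I check its pose relative to the crib and board in this same picture.

```bash
python3 - <<'E'
from h import *
s=pickle.load(open("w4.pkl","rb"))
P=cast(s,[(302,124),(334,124),(333,333),(303,333)],.066)[:,:2];print("slat",P.mean(0).round(4),np.linalg.norm(P[0]-P[3]),np.linalg.norm(P[0]-P[1]))
M=np.array([(-90,90),(90,90),(90,-90),(-90,-90)])/1e3
def fit(P,M):
    mp,mm=P.mean(0),M.mean(0);U,_,V=np.linalg.svd((M-mm).T@(P-mp));r=(U@V).T
    return mp-r@mm,r,(1e3*((M@r.T+mp-r@mm)-P)).round(1).tolist()
for Q,M,z in (([(144,107),(376,107),(369,318),(167,319)],M,.012),([(149,153),(361,155),(360,184),(151,184),(164,294),(165,300),(357,297)],None,.048)):
    W=cast(s,Q,z)[:,:2]
    if M is None: print(W.round(4));continue
    t,r,e=fit(W,M);print("board",t,np.degrees(np.arctan2(r[1,0],r[0,0])),e,"slat in jig",r.T@(P.mean(0)-t))
W=cast(s,[(149,153),(361,155),(360,184),(151,184)],.048)[:,:2]
t,r,e=fit(W,np.array([(-75,56),(75,56),(75,34),(-75,34)])/1e3);print("y45",t,np.degrees(np.arctan2(r[1,0],r[0,0])),e,"slat",r.T@(P.mean(0)-t))
E
```

```text
slat [0.5352 0.0793] 0.1490616184204708 0.02055874590761726
board [0.49075306 0.0813757 ] -3.5816279597046283 [[-1.0, 0.8], [0.8, 0.7], [0.1, -1.1], [0.1, -0.5]] slat in jig [0.04450701 0.00070204]
[[0.4207 0.1422]
 [0.5688 0.1315]
 [0.5674 0.1112]
 [0.4183 0.1207]
 [0.4132 0.0361]
 [0.4131 0.0311]
 [0.562  0.024 ]]
y45 [0.49072847 0.08150666] -3.9136921327452567 [[-1.0, 0.3], [0.6, 0.8], [0.5, -0.9], [-0.1, -0.1]] slat [0.04453567 0.000831  ]
```

move_arm(targets="-0.7 -0.1 0 0 0 -1.3 0; -1.6 -0.2 0.05 0 0 -2.6 0; -2.5 -0.35 0.1 0 0 -3.9 0; -3.5 -0.5 0.15 0 0 -5.2 0; -4.4 -0.66 0.19 0 0 -6.6 0")

```text
time_s: 8.57
eef_pos: [0.4977, -0.0909, 0.1942]
eef_rot: [1.597, 2.705, -0.001]
ft_force: [-0.7, 0.3, -0.0]
width: 0.999
finger_force: 0.0
```

move_arm(targets="-0.75 -0.45 0 0 0 -1.4 0; -1.5 -0.9 0 0 0 -2.8 0; -2.3 -1.3 0 0 0 -4.2 0; -3.1 -1.75 0 0 0 -5.6 0; -3.68 -2.1 0 0 0 -7 0")

```text
time_s: 8.98
eef_pos: [0.4948, -0.2618, 0.1944]
eef_rot: [0.713, 3.059, -0.002]
ft_force: [1.1, 0.2, 0.0]
width: 0.997
finger_force: 0.0
```

```bash
python3 - <<'E'
from h import *
plan([(.5107,-.3228,.18,81)])
E
```

```text
t 8.98 at [ 0.4948 -0.2618  0.1944] psi 63.76 w 0.997 F [1.1 0.2 0. ] ff 0.0
(0.5107, -0.3228, 0.18, 81) -> [-1.03  -1.193  0.361] [-0.01  0.01 -3.45]
```

move_arm(targets="-0.3 -0.4 0.1 0 0 -1.2 0; -0.7 -0.9 0.2 0 0 -2.4 0; -1.03 -1.19 0.36 0 0 -3.45 0; -1.03 -1.19 0.36 0 0 -3.45 0; -1.03 -1.19 0.36 0 0 -3.45 0")

```text
time_s: 9.4
eef_pos: [0.5101, -0.32, 0.1792]
eef_rot: [-0.259, -3.13, -0.002]
ft_force: [-0.9, 1.0, -0.7]
width: 1.0
finger_force: 0.0
```

```bash
python3 - <<'E'
from h import *
s=wsnap();slats(s,.018);slats(s,.018,80,80);plan([(.5107,-.3228,.028,81)])
E
```

```text
slat c [ 511.9 -324.3] size [ 21.5 149.4] heading -9.1 px (300, 127, 31, 195)
slat c [ 511.5 -324.1] size [ 21.4 148.6] heading -9.1 px (300, 127, 31, 194)
t 9.45 at [ 0.5099 -0.3191  0.1795] psi 80.57 w 1.0 F [ 0.4  1.  -0.2] ff 0.0
(0.5107, -0.3228, 0.028, 81) -> [-0.04  -0.092  3.788] [ 0.01 -0.02 -0.09]
```

move_arm(targets="-0.06 -0.11 0.7 0 0 -0.08 0; -0.06 -0.11 1.6 0 0 -0.08 0; -0.06 -0.11 2.4 0 0 -0.08 0.3; -0.06 -0.11 3 0 0 -0.08 0.4; -0.06 -0.11 3.2 0 0 -0.08 0.4")

```text
time_s: 9.87
eef_pos: [0.5097, -0.3212, 0.0488]
eef_rot: [-0.244, -3.126, -0.006]
ft_force: [-0.6, 0.3, -0.8]
width: 0.612
finger_force: 0.0
```

move_arm(targets="0 0 0.2 0 0 0 0.4; 0 0 0.4 0 0 0 0.4; 0 0 0.54 0 0 0 0.4; 0 0 0.54 0 0 0 0.5; 0 0 0.54 0 0 0 0.5")

```text
time_s: 10.28
eef_pos: [0.5126, -0.3247, 0.0313]
eef_rot: [0.243, 3.131, -0.001]
ft_force: [0.1, 0.7, -1.3]
width: 0.499
finger_force: 0.0
```

move_arm(targets="0 0 0 0 0 0 1; 0 0 0 0 0 0 1; 0 0 0 0 0 0 1; 0 0 0 0 0 0 1; 0 0 0 0 0 0 1")

```text
time_s: 10.7
eef_pos: [0.5128, -0.325, 0.0316]
eef_rot: [0.243, 3.131, -0.002]
ft_force: [-0.4, 0.6, 6.1]
width: 0.249
finger_force: 30.5
```

move_arm(targets="0 0 -0.4 0 0 0 1; 0 0 -1.2 0 0 0 1; 0 0 -2.1 0 0 0 1; 0 0 -2.9 0 0 0 1; 0 0 -3.1 0 0 0 1")

```text
time_s: 11.12
eef_pos: [0.5145, -0.3263, 0.1599]
eef_rot: [0.243, 3.125, -0.007]
ft_force: [0.3, -1.3, -0.2]
width: 0.243
finger_force: 29.8
```

```bash
python3 - <<'E'
from h import *
plan([(.50,-.17,.15,55),(.45,-.00,.15,20),(.4455,.0842,.145,-3.5)])
E
```

```text
t 11.12 at [ 0.5145 -0.3263  0.1599] psi 81.11 w 0.243 F [ 0.3 -1.3 -0.2] ff 29.8
(0.5, -0.17, 0.15, 55) -> [0.964 3.806 0.225] [-0.03  0.09  5.22]
(0.45, -0.0, 0.15, 20) -> [3.462 2.764 0.   ] [0. 0. 7.]
(0.4455, 0.0842, 0.145, -3.5) -> [2.017 0.614 0.125] [0.  0.  4.7]
```

move_arm(targets="0.15 0.5 0 0 0 1 1; 0.35 1.3 0.05 0 0 2 1; 0.55 2.2 0.1 0 0 3.1 1; 0.75 3 0.2 0 0 4.2 1; 0.96 3.8 0.22 0 0 5.2 1")

```text
time_s: 11.53
eef_pos: [0.4966, -0.1667, 0.1449]
eef_rot: [-0.95, -2.993, -0.0]
ft_force: [0.3, 0.7, -0.2]
width: 0.246
finger_force: 29.7
```

move_arm(targets="0.75 0.6 0 0 0 1.4 1; 1.5 1.2 0 0 0 2.8 1; 2.2 1.75 0 0 0 4.2 1; 2.9 2.3 0 0 0 5.6 1; 3.46 2.76 0 0 0 7 1")

```text
time_s: 11.95
eef_pos: [0.4457, 0.0029, 0.1453]
eef_rot: [-1.801, -2.572, 0.001]
ft_force: [0.4, 0.3, -0.9]
width: 0.251
finger_force: 29.7
```

move_arm(targets="0.6 0.2 0 0 0 1.4 1; 1.1 0.4 0.05 0 0 2.8 1; 1.6 0.5 0.1 0 0 4 1; 2 0.6 0.12 0 0 4.7 1; 2.02 0.61 0.12 0 0 4.7 1")

```text
time_s: 12.37
eef_pos: [0.441, 0.0873, 0.1404]
eef_rot: [-2.281, -2.158, 0.001]
ft_force: [0.3, -0.6, 0.1]
width: 0.247
finger_force: 29.7
```

```bash
python3 - <<'E'
from h import *
s=wsnap();plan([(.4453,.0842,.0885,-3.5)])
cv2.imwrite("pics/w5.png",cv2.convertScaleAbs(s["img"],alpha=1.5)[:,:,::-1]);pickle.dump(s,open("w5.pkl","wb"))
E
```

```text
t 12.42 at [0.4415 0.0863 0.1405] psi -2.96 w 0.252 F [-0.1 -0.  -0.9] ff 29.7
(0.4453, 0.0842, 0.0885, -3.5) -> [-0.047  0.099  1.3  ] [-0.01  0.    0.11]
```

View pics/w5.png

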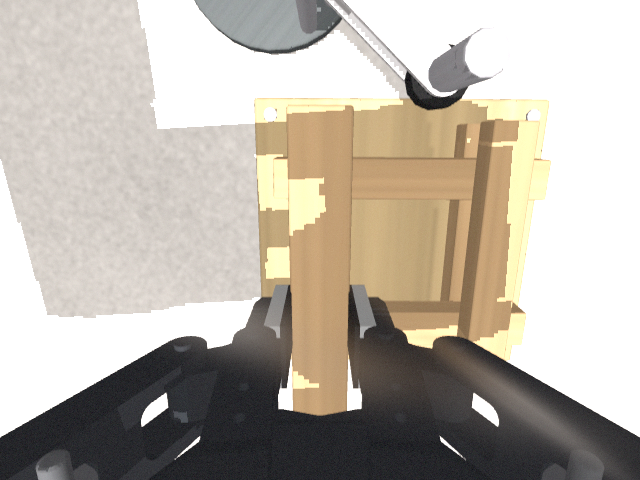

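The held slat is square in the jaws and its far end is at row 108 (111 last time), so its grip offset is about zero. The placed slat at right is undisturbed.

move_arm(targets="-0.05 0.1 0.2 0 0 0.11 1; -0.05 0.1 0.6 0 0 0.11 1; -0.05 0.1 1 0 0 0.11 1; -0.05 0.1 1.2 0 0 0.11 1; -0.05 0.1 1.25 0 0 0.11 1")

```text
time_s: 12.83
eef_pos: [0.4453, 0.0819, 0.0893]
eef_rot: [-2.292, -2.146, 0.004]
ft_force: [0.2, 0.1, 0.1]
width: 0.248
finger_force: 29.7
```

move_arm(targets="0 0 0 0 0 0 1; 0 0 0 0 0 0 1")

```text
time_s: 13.0
eef_pos: [0.4465, 0.0825, 0.091]
eef_rot: [2.292, 2.148, -0.0]
ft_force: [0.2, -0.5, -1.7]
width: 0.247
finger_force: 29.7
```

```bash
python3 - <<'E'
from h import *
plan([(.4453,.0842,.082,-3.5)])
E
```

```text
t 13.0 at [0.4465 0.0825 0.091 ] psi -3.73 w 0.247 F [ 0.2 -0.5 -1.7] ff 29.7
(0.4453, 0.0842, 0.082, -3.5) -> [ 0.041 -0.032  0.226] [ 0.    0.   -0.05]
```

move_arm(targets="0.04 -0.03 0.06 0 0 -0.03 1; 0.04 -0.03 0.12 0 0 -0.03 1; 0.04 -0.03 0.18 0 0 -0.03 1; 0.04 -0.03 0.24 0 0 -0.03 1; 0.04 -0.03 0.24 0 0 -0.03 1")

```text
time_s: 13.42
eef_pos: [0.4448, 0.0847, 0.081]
eef_rot: [-2.289, -2.152, 0.001]
ft_force: [-0.1, -0.5, -0.3]
width: 0.245
finger_force: 29.7
```

move_arm(targets="0 0 0.01 0 0 0 1; 0 0 0.02 0 0 0 1; 0 0 0.03 0 0 0 1; 0 0 0.03 0 0 0 1")

```text
time_s: 13.75
eef_pos: [0.445, 0.0847, 0.0801]
eef_rot: [-2.289, -2.151, 0.0]
ft_force: [-0.1, -1.3, -0.2]
width: 0.247
finger_force: 29.7
```

move_arm(targets="0 0 0.01 0 0 0 1; 0 0 0.02 0 0 0 1; 0 0 0.025 0 0 0 1; 0 0 0.025 0 0 0 1")

```text
time_s: 14.08
eef_pos: [0.4451, 0.0846, 0.0796]
eef_rot: [2.289, 2.151, 0.0]
ft_force: [-0.8, -0.2, 6.6]
width: 0.246
finger_force: 30.6
```

move_arm(targets="0 0 0 0 0 0 0.7; 0 0 0 0 0 0 0.65; 0 0 0 0 0 0 0.5; 0 0 0 0 0 0 0.4; 0 0 0 0 0 0 0.4")

```text
time_s: 14.5
eef_pos: [0.445, 0.0846, 0.079]
eef_rot: [-2.289, -2.151, 0.0]
ft_force: [-0.1, 0.7, 0.0]
width: 0.598
finger_force: 0.0
```

move_arm(targets="0 0 -0.4 0 0 0 0.4; 0 0 -1 0 0 0 0.3; 0 0 -1.8 0 0 0 0; 0 0 -2.6 0 0 0 0; 0 0 -3.1 0 0 0 0")

```text
time_s: 14.92
eef_pos: [0.4459, 0.0847, 0.2058]
eef_rot: [2.288, 2.15, 0.003]
ft_force: [-0.2, 0.6, -0.8]
width: 0.995
finger_force: 0.0
```

```bash
python3 - <<'E'
from h import *
s=wsnap();plan([])
cv2.imwrite("pics/w6.png",cv2.convertScaleAbs(s["img"],alpha=1.5)[:,:,::-1]);pickle.dump(s,open("w6.pkl","wb"))
E
```

```text
t 14.97 at [0.4479 0.0848 0.2085] psi -3.54 w 0.999 F [ 0.9 -0.6  2.5] ff 0.0
```

View pics/w6.png

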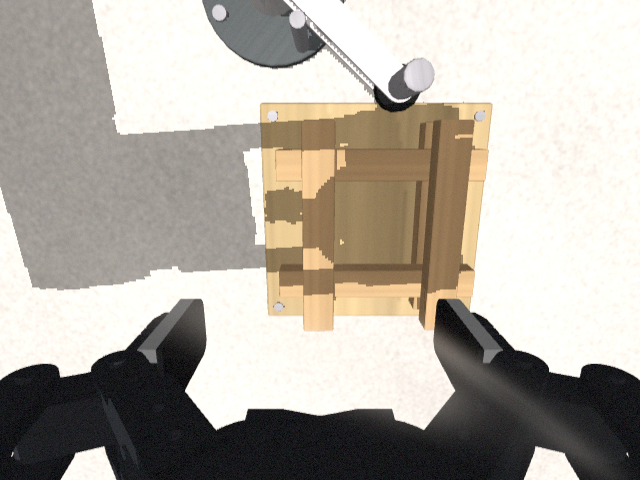

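Both third-layer slats lie side by side (columns 303–335 and 425–473, rows 120–330), and the peg top is at (419,74). I check the numbers and plan the clamp.

```bash
python3 - <<'E'
from h import *
s=pickle.load(open("w6.pkl","rb"))
def fit(P,M):
    mp,mm=P.mean(0),M.mean(0);U,_,V=np.linalg.svd((M-mm).T@(P-mp));r=(U@V).T
    return mp-r@mm,r,(1e3*((M@r.T+mp-r@mm)-P)).round(1).tolist()
t,r,e=fit(cast(s,[(261,103),(492,104),(471,316),(269,316)],.012)[:,:2],np.array([(-90,90),(90,90),(90,-90),(-90,-90)])/1e3);print(t,np.degrees(np.arctan2(r[1,0],r[0,0])),e)
P=cast(s,[(303,121),(335,120),(333,330),(304,331)],.066)[:,:2].mean(0);print("slat- in jig",r.T@(P-t))
P=cast(s,[(439,122),(473,122)],.066)[:,:2].mean(0);print("slat+ far end in jig",r.T@(P-t))
print("peg",cast(s,[(419,74)],.123))
piv=np.array([.4225,.2537])
def pg(th):return piv+.11*np.array([np.cos(np.radians(th)),np.sin(np.radians(th))])
g=[(*pg(-46.2),.2,43.8),(*pg(-46.2),.112,43.8)]+[(*pg(-46.2+d),.112,43.8+d) for d in (18,36,54.4)]
plan([tuple(np.round(x,4)) for x in g])
E
```

```text
[0.4909751  0.08139427] -3.446132360566115 [[-0.6, -0.1], [1.5, 0.8], [-0.6, -0.0], [-0.2, -0.7]]
slat- in jig [-0.04527464  0.00044348]
slat+ far end in jig [0.04341559 0.07421515]
peg [[0.50039656 0.17582806 0.123     ]]
t 14.97 at [0.4479 0.0848 0.2085] psi -3.54 w 0.999 F [ 0.9 -0.6  2.5] ff 0.0
(np.float64(0.4986), np.float64(0.1743), np.float64(0.2), np.float64(43.8)) -> [2.311 1.126 0.223] [ 0.09  0.03 -9.47]
(np.float64(0.4986), np.float64(0.1743), np.float64(0.112), np.float64(43.8)) -> [0.  0.  2.2] [0. 0. 0.]
(np.float64(0.5194), np.float64(0.2017), np.float64(0.112), np.float64(61.8)) -> [0.134 0.849 0.   ] [ 0.   0.  -3.6]
(np.float64(0.5308), np.float64(0.2342), np.float64(0.112), np.float64(79.8)) -> [0.133 0.851 0.   ] [ 0.   0.  -3.6]
(np.float64(0.5314), np.float64(0.2694), np.float64(0.112), np.float64(98.2)) -> [0.141 0.869 0.   ] [ 0.    0.   -3.68]
```

Slats are within 2 mm of target. Moving over the peg.

move_arm(targets="0.4 0.2 0 0 0 -1.2 0; 0.9 0.4 0 0 0 -2.4 0; 1.4 0.7 0 0 0 -3.6 0; 1.9 0.95 0 0 0 -4.8 0; 2.33 1.16 0 0 0 -6 0")

```text
time_s: 15.38
eef_pos: [0.4977, 0.176, 0.2028]
eef_rot: [1.647, 2.675, 0.0]
ft_force: [0.4, -0.4, 0.3]
width: 1.001
finger_force: 0.0
```

move_arm(targets="0 0 0 0 0 -1.2 0; 0 0 0 0 0 -2.4 0; 0 0 0 0 0 -3.4 0; 0 0 0 0 0 -3.4 0; 0 0 0 0 0 -3.4 0")

```text
time_s: 15.8
eef_pos: [0.4968, 0.1748, 0.2027]
eef_rot: [-1.245, -2.884, 0.001]
ft_force: [-0.4, -0.5, -0.1]
width: 1.001
finger_force: 0.0
```

```bash
python3 - <<'E'
from h import *
plan([(.4993,.1748,.112,43.8)])
E
```

```text
t 15.8 at [0.4968 0.1748 0.2027] psi 43.29 w 1.001 F [-0.4 -0.5 -0.1] ff 0.0
(0.4993, 0.1748, 0.112, 43.8) -> [-0.042  0.047  2.267] [-0.01 -0.   -0.1 ]
```

move_arm(targets="-0.04 0.05 0.4 0 0 -0.1 0; -0.04 0.05 1 0 0 -0.1 0; -0.04 0.05 1.6 0 0 -0.1 0; -0.04 0.05 2.1 0 0 -0.1 0; -0.04 0.05 2.25 0 0 -0.1 0")

```text
time_s: 16.22
eef_pos: [0.4976, 0.1744, 0.1104]
eef_rot: [-1.232, -2.886, 0.004]
ft_force: [0.1, 0.7, 0.5]
width: 1.001
finger_force: 0.0
```

move_arm(targets="0 0 0 0 0 0 0.5; 0 0 0 0 0 0 0.7; 0 0 0 0 0 0 0.8; 0 0 0 0 0 0 1; 0 0 0 0 0 0 1", newtons=50)

```text
time_s: 16.63
eef_pos: [0.5005, 0.1752, 0.1142]
eef_rot: [1.229, 2.889, 0.002]
ft_force: [0.3, -0.2, -0.6]
width: 0.305
finger_force: 0.0
```

move_arm(targets="0 0 0 0 0 0 1; 0 0 0 0 0 0 1; 0 0 0 0 0 0 1")

```text
time_s: 16.88
eef_pos: [0.5009, 0.1756, 0.1142]
eef_rot: [1.228, 2.889, 0.003]
ft_force: [0.3, 1.3, 6.2]
width: 0.17
finger_force: 48.9
```

```bash
python3 - <<'E'
from h import *
plan([])
E
```

```text
t 16.88 at [0.5009 0.1756 0.1142] psi 43.93 w 0.17 F [0.3 1.3 6.2] ff 48.9
```

move_arm(targets="0.005 0.173 0 0 0 -0.72 1; 0.022 0.345 0 0 0 -1.44 1; 0.049 0.515 0 0 0 -2.16 1; 0.086 0.684 0 0 0 -2.88 1; 0.135 0.85 0 0 0 -3.6 1")

```text
time_s: 17.3
eef_pos: [0.521, 0.2023, 0.1142]
eef_rot: [0.757, 3.048, -0.0]
ft_force: [-1.4, -2.6, 9.3]
width: 0.171
finger_force: 49.2
```

move_arm(targets="0.005 0.173 0 0 0 -0.72 1; 0.022 0.345 0 0 0 -1.44 1; 0.049 0.515 0 0 0 -2.16 1; 0.086 0.684 0 0 0 -2.88 1; 0.135 0.85 0 0 0 -3.6 1")

```text
time_s: 17.72
eef_pos: [0.5325, 0.2347, 0.1141]
eef_rot: [0.271, 3.128, -0.001]
ft_force: [0.4, -3.9, 8.1]
width: 0.173
finger_force: 49.2
```

```bash
python3 - <<'E'
from h import *
plan([(.5314,.2694,.112,98.2)])
E
```

```text
t 17.72 at [0.5325 0.2347 0.1141] psi 80.1 w 0.173 F [ 0.4 -3.9  8.1] ff 49.2
(0.5314, 0.2694, 0.112, 98.2) -> [0.176 0.851 0.053] [-0.01  0.02 -3.62]
```

move_arm(targets="0.005 0.173 0 0 0 -0.72 1; 0.022 0.345 0 0 0 -1.44 1; 0.049 0.515 0 0 0 -2.16 1; 0.086 0.684 0 0 0 -2.88 1; 0.086 0.684 0 0 0 -2.88 1")

```text
time_s: 18.13
eef_pos: [0.5342, 0.2627, 0.1142]
eef_rot: [-0.125, 3.137, -0.001]
ft_force: [1.5, -5.1, 8.1]
width: 0.172
finger_force: 49.2
```

move_arm(targets="0.001 0.05 0 0 0 -0.2 1; 0.003 0.1 0 0 0 -0.4 1; 0.006 0.14 0 0 0 -0.6 1; 0.006 0.14 0 0 0 -0.6 1; 0.006 0.14 0 0 0 -0.6 1")

```text
time_s: 18.55
eef_pos: [0.5337, 0.2675, 0.1142]
eef_rot: [-0.201, 3.133, -0.002]
ft_force: [2.5, -3.8, 6.2]
width: 0.169
finger_force: 49.1
```

move_arm(targets="0.002 0.03 0 0 0 -0.1 1; 0.004 0.06 0 0 0 -0.2 1; 0.006 0.08 0 0 0 -0.3 1; 0.006 0.08 0 0 0 -0.3 1; 0.006 0.08 0 0 0 -0.3 1")

```text
time_s: 18.97
eef_pos: [0.5334, 0.2705, 0.1142]
eef_rot: [-0.242, 3.129, -0.002]
ft_force: [2.3, -4.5, 5.8]
width: 0.17
finger_force: 49.0
```

```bash
python3 - <<'E'
from h import *
plan([])
E
```

```text
t 18.97 at [0.5334 0.2705 0.1142] psi 98.83 w 0.17 F [ 2.3 -4.5  5.8] ff 49.0
```

move_arm(targets="0.002 0.03 0 0 0 -0.1 1; 0.004 0.06 0 0 0 -0.2 1; 0.006 0.08 0 0 0 -0.3 1; 0.006 0.08 0 0 0 -0.3 1; 0.006 0.08 0 0 0 -0.3 1")

```text
time_s: 19.38
eef_pos: [0.533, 0.2727, 0.1142]
eef_rot: [-0.283, 3.126, -0.004]
ft_force: [3.2, -7.3, 5.6]
width: 0.174
finger_force: 49.1
```

move_arm(targets="0.002 0.03 0 0 0 0 1; 0.004 0.05 0 0 0 0 1; 0.006 0.06 0 0 0 0 1; 0.006 0.06 0 0 0 0 1; 0.006 0.06 0 0 0 0 1")

```text
time_s: 19.8
eef_pos: [0.5329, 0.2732, 0.1142]
eef_rot: [-0.283, 3.125, -0.009]
ft_force: [5.6, -15.2, 7.3]
width: 0.172
finger_force: 49.6
```

```bash
python3 - <<'E'
from h import *
plan([])
E
```

```text
t 19.8 at [0.5329 0.2732 0.1142] psi 100.36 w 0.172 F [  5.6 -15.2   7.3] ff 49.6
```

The force jumped with no motion, so the arm is on its stop. I add a little margin and let it settle.

move_arm(targets="0 0.02 0 0 0 0 1; 0 0.04 0 0 0 0 1; 0 0.04 0 0 0 0 1; 0 0.04 0 0 0 0 1; 0 0.04 0 0 0 0 1")

```text
time_s: 20.22
eef_pos: [0.5329, 0.2734, 0.1142]
eef_rot: [-0.284, 3.125, -0.012]
ft_force: [6.8, -21.0, 7.2]
width: 0.173
finger_force: 49.9
```

move_arm(targets="0 0 0 0 0 0 1; 0 0 0 0 0 0 1; 0 0 0 0 0 0 1; 0 0 0 0 0 0 1; 0 0 0 0 0 0 1")

```text
time_s: 20.63
eef_pos: [0.5329, 0.2735, 0.1142]
eef_rot: [-0.284, 3.125, -0.012]
ft_force: [7.2, -21.2, 7.3]
width: 0.173
finger_force: 49.9
```

```bash
python3 - <<'E'
from h import *
from bench import ctrl
s=ctrl.snapshot("side");cv2.imwrite("pics/side9.png",cv2.convertScaleAbs(cv2.resize(s["img"][120:360,100:420],(800,600),interpolation=2),alpha=1.4)[:,:,::-1])
plan([])
E
```

```text
t 20.68 at [0.5329 0.2735 0.1142] psi 100.39 w 0.17 F [  7.1 -21.2   7.6] ff 49.9
```

View pics/side9.png

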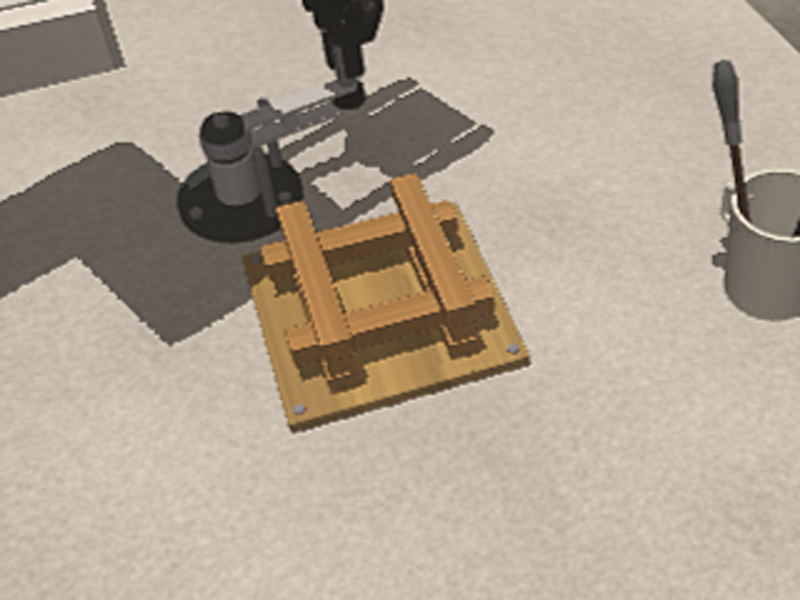

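The side view shows both slats square on the crib. The gripper has the peg around (345,90), with the arm swung out and steady at its stop. Handing in.

```bash
python3 -c "
from bench import ctrl
print(ctrl.finish_job())"
```

```text
the job is handed in; nothing more can be done
None
```

I laid both slats crosswise on the crib, within about 2 mm of their marks by the wrist camera, then swung the clamp arm to its stop, where the gripper still holds it; I handed the job in at about 21 s, and no verdict was returned.

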